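# Strip the lock sample: lift off the cover ring, rock the tight cylinder out of its block

### The arm

A 6-joint arm with a two-finger parallel gripper is mounted at the origin on the work surface. World frame = base frame: x ahead of the robot, y to its left, z up, the work surface at z = 0. Lengths are in m, angles in rad, forces in N, time in s.
With the tool pointing down it reaches from about 0.3 to 0.875 m from the base axis. Payload 6.4 kg.
Tool frame: the origin (TCP) lies at the very end of the fingers, on their centre line; the grasp point (between the pads) lies 19 mm behind it (ctrl.hold_point_z is the distance from the TCP to the grasp point, in m); y points along the fingers, x is the direction in which the jaws open and shut, and the axes are right-handed (so a half turn about y gives the same grasp; the last joint's range is limited). The gripper opens to 85 mm and grips with 20 to 120 N. Pads are 22 mm wide; open, the fingers measure 114 mm over their backs; the gripper's body (76 mm by 85 mm) begins 54 mm behind the grasp point. The pads swing forward as they close: fully open they stand 13 mm farther back than shut.
Start: joints at [1.107, 0.181, 1.607, -0, 1.354, -0.206], TCP at [0.147, 0.556, 0.231] pointing down, gripper open.
Joint ranges: [-2.99, 2.99], [-0.89, 2.07], [0.3, 2.58], [-1.14, 4.28], [0, 2.63], [-3.12, 3.12]. Speed limits (rad/s): [2.57, 2.57, 3.01, 3.14, 3.14, 3.14].

### API

Orientations are given as a unit quaternion [w, x, y, z].
In Python, from bench import ctrl, imaging gives the robot as it stands.
- The arm moves only by the shell command python3 -m jog 'ROWS'. ROWS is JSON, a list of rows, each a list of 3 entries, a list of its own where there are three numbers: the shift along the tool's x, y, z in cm, then the turn, a rotation vector about the tool's x, y, z in rad, then the finger opening in cm, from 0 to 8.54. A call has 1 to 12 rows; each row shifts and turns the pose as measured when the row begins, along the tool's axes as they then stand; what a row does not reach is not made up. A row lasts 1/12 s, in which the tool goes at most 41.7 mm and 7.16 degrees, less where a joint would pass 70% of its speed; a pose out of reach is approached as far as the arm can. A call is refused whole if a number of a shift passes 4.17 or a number of a turn 0.125, either way. A call with a gripper value outside its range is refused whole. The fingers move at their own pace and stop on an object; the grip force is fixed at half the most. Time passes only in rows, so rows that do not move let the fingers close. It gives the time, the measured TCP pose, the force and the opening at its end, in the units of the state.
- ctrl.get_obs(): the state, without advancing time (a new reading comes with each control period).
- imaging.camera(name): name is "side" or "top"; returns a dict with "frame" (384x512x3 uint8, red, green, blue), "depth" (384x512 float32, m along the optical axis (not along the pixel's ray), 0 where there is no reading), "K" (3x3 intrinsics, pixels), "R" (3x3) and "t" (3): a world point X has camera coordinates R X + t. Camera axes: x right, y down, z forward; pixel columns grow to the right and rows downward; lengths in m; the calibration is good to about 2 mm. A picture is of the moment at which its call begins.
- ctrl.hand_in(): hands the job in, once; it reports no verdict.
The state is a dict: "time_s": time; "q": joint angles; "dq": joint speeds; "joint_efforts": joint torques, N m; "eef_pos": TCP position; "eef_rot": TCP orientation; "wrist_force": force on the tool from outside, world axes, zero at the start; "torque": the same for the moment, N m; "opening": opening from 0.0 (shut) to 1.0 (fully open).
Only numpy, scipy, OpenCV 4.12 (cv2) and the standard library are available. Lean on these libraries where they do the work, as an engineer would, in place of code of your own. Each camera call takes 0.05 s, during which the arm holds its last target. There are 200 camera calls.

### The job

At the lock counter, lift the steel cover ring up and off the oval brass lock cylinder in the wooden sample block and gently lay it flat on the rubber mat. Then free the cylinder, which sits tight in its hole: pulled straight it brings the whole block up with it, so rock it from side to side along the length of the block while easing it upward, and keep the block sitting down in its tray all the while. Finish holding the cylinder in the gripper, upright and still, just clear above its hole (a finger's breadth or so, nothing put down or let go), and leave the other goods on the counter and on the mat where they are.

Things in the scene. Friction and masses are not known exactly. Their poses are not given: they have to be found in the camera images.
- cylinder_center (a point): Oval lock cylinder, plain brass, about 0.2 kg, standing upright in the hole of the sample block. Oval in plan: 17 mm thick along its x (two flat faces 16 mm long), 33 mm wide along its y (half-round ends of radius 8.5 mm), 65 mm long along z (up). This point is its centre, half-way up. At the start it stands on the floor of a 20 mm deep hole, 45 mm of it above the block's top face; its y runs along the block's length.
- cylinder_top (a point): Middle of the cylinder's upper end, 32.5 mm above its centre.
- ring_center (a point): Cover ring, plain steel, 54 mm outside diameter, 37 mm hole, 12 mm high, about 70 g, lying flat on the block's top face round the foot of the cylinder, which stands up through it (about 2 mm play at the cylinder's ends). This point is its centre, half-way up; z is its axis.
- block: Wooden sample block, loose in the tray, 2 kg: 120 mm (its x) by 240 mm (its y, its length) by 55 mm high. Origin: centre of its underside. On top, a 16 mm high bolt at y = -85 mm and a flat plate at y = +85 mm. Its hole holds the cylinder with 25 to 32 N straight up, more than the block weighs; while it rocks, a far smaller pull lets it creep up 1 to 2 mm a swing; hastier pulling lifts the block.
- hole (a point): Middle of the mouth of the cylinder's hole, on the block's top face (55 mm above its underside), axes as the block's. 20 mm deep, with 2.5 mm play at each end of the cylinder along y, so it can rock about 0.15 rad to each side along y, round a point 10 mm below the mouth. Springy cheeks grip its flats from 2 to 18 mm below the mouth; once 18 mm up it is free.
- tray: Low dark steel tray fixed on the counter, floor 3 mm thick, rim 10 mm high, in which the block stands with 1.5 mm play all round. Origin: centre of its underside, on the counter.
- mat: Black rubber counter mat, fixed, 190 mm (its x) by 170 mm (its y), 4 mm thick. Origin: centre of its underside. The spare cylinder lies on its +x half; the rest is free.
- spare: Bystander: shorter steel lock cylinder with a thumb turn, 33 x 73 x 17 mm, lying on the mat about 60 mm from the mat's middle towards its +x edge. Origin: under the oval part.
- padlock: Bystander: brass padlock lying flat, 50 x 81 x 24 mm. Origin: under its body.
- hinge: Bystander: open steel butt hinge lying flat, 74 x 90 x 11 mm. Origin: centre of its underside.
- tape: Bystander: tape measure standing on edge, 62 x 36 x 62 mm. Origin: centre of its underside.
- screwdriver: Bystander: screwdriver, 200 mm long along its x, 26 mm thick, lying. Origin: mid-length, on the counter.
- carton: Bystander: closed carton of screws, 110 x 75 x 55 mm. Origin: centre of its underside.
- float: Bystander: wooden plasterer's float, 260 x 110 mm, 69 mm high with its handle. Origin: centre of its underside.
Not all that is in view belongs to the job. What is shaped like the part that bears cylinder_center but green is not meant.

How it is judged:
On the way, in this order (a step that is already met when the one before it is completed fails the run):
1. the cover ring lies flat on the mat, let go, with the cylinder still home in its hole (x of ring_center in the frame of mat between -0.09 and 0.09 m and y of ring_center in the frame of mat between -0.08 and 0.08 m and z of ring_center in the frame of mat below 0.013 m and angle between ring_center's own z axis and vertical below 0.1 rad and contact force between the fingers and ring below 0.05 N and z of cylinder_center in the frame of block below 0.071 m and z of block in the frame of tray below 0.006 m and angle between block's own z axis and vertical below 0.03 rad), for 0.1 s.
2. the cylinder is leant towards the strike plate, the block's +y end (about 3 degrees), while still in its hole (z of cylinder_center in the frame of block below 0.084 m and angle between cylinder_center's own z axis and vertical above 0.045 rad and y of cylinder_top in the frame of block above 0.003 m), for 0.02 s.
3. then it is leant the other way, towards the bolt, while still in its hole (z of cylinder_center in the frame of block below 0.084 m and angle between cylinder_center's own z axis and vertical above 0.045 rad and y of cylinder_top in the frame of block below -0.003 m), for 0.02 s.
At the end, for the whole second after the job is handed in: The gripper holds the cylinder still and upright (within 15 degrees) over its hole (within 30 mm sideways), its foot 3 to 50 mm above the block's top face and touching nothing but the fingers; the block sits down in its tray (within 3 mm and about 2 degrees); the ring lies flat on the mat, let go (z of cylinder_center in the frame of block between 0.0905 and 0.1375 m and x of cylinder_center in the frame of block between -0.03 and 0.03 m and y of cylinder_center in the frame of block between -0.03 and 0.03 m and angle between cylinder_center's own z axis and vertical below 0.26 rad and linear speed of cylinder below 0.03 m/s and contact force between the fingers and cylinder above 1 N and contact force between cylinder and block below 0.05 N and z of block in the frame of tray below 0.006 m and angle between block's own z axis and vertical below 0.03 rad and x of ring_center in the frame of mat between -0.09 and 0.09 m and y of ring_center in the frame of mat between -0.08 and 0.08 m and z of ring_center in the frame of mat below 0.013 m and angle between ring_center's own z axis and vertical below 0.1 rad and contact force between the fingers and ring below 0.05 N); the arm keeps its last pose, push and grip.
It fails at once if the ring is dropped or thrown (falls faster than 0.6 m/s, a drop of about 20 mm) instead of being laid down (linear speed of ring above 0.6 m/s and contact force between the fingers and ring below 0.05 N).
It fails at once if the block is lifted (by 6 mm) or tipped (3 degrees) in its tray (z of block in the frame of tray above 0.009 m or angle between block's own z axis and vertical above 0.052 rad).
It fails at once if another thing on the counter or the mat is pushed more than 25 mm away (distance of any of spare, padlock, hinge, tape, screwdriver, carton, float from where it was at the start of the episode above 0.025 m).
It also fails if it takes over 58 s, if anything falls off the work surface, if the arm or the gripper's body presses on something with over 40 N, if the wrist force passes 120 N, or if a joint passes its speed limit or range.

## Working session

There is one attempt and no reset: what is moved stays moved. The work goes in short steps, Python scripts to look and compute and a shell command to move; the robot and the scene stay as the last step left them, time stands still between calls to the robot, and variables do not carry over. Pictures are saved under pics/ and viewed, about 8 in all and at most 12, crops included, and the job is handed in when it is done.

```bash
ls; mkdir -p pics
cat > h.py <<'E'
import numpy as np,cv2
from bench import ctrl,imaging
def shot(n,f=None):
    c=imaging.camera(n)
    if f: cv2.imwrite('pics/'+f,c['frame'][:,:,::-1])
    return c
def pts(c):
    d=c['depth'];v,u=np.mgrid[:d.shape[0],:d.shape[1]]
    P=np.stack([u,v,np.ones_like(d)],-1)@np.linalg.inv(c['K']).T*d[...,None]
    return (P-c['t'])@c['R']
E
python3 - <<'E'
from h import *
print({k:np.round(v,3).tolist() for k,v in ctrl.get_obs().items()})
a=shot('top');b=shot('side')
np.savez('s0.npz',**{n+k:c[k] for n,c in (('t',a),('s',b)) for k in c})
for n,c in(('top',a),('side',b)):
    print(n,c['K'].round(1).tolist(),(-c['R'].T@c['t']).round(3),c['R'].round(3).tolist())
    cv2.imwrite(f'pics/{n}0.png',cv2.resize(c['frame'][:,:,::-1],(800,600)))
E
```

```text
pics
{'time_s': 0.0, 'q': [1.107, 0.182, 1.608, -0.0, 1.354, -0.206], 'dq': [0.0, 0.001, -0.0, -0.001, 0.0, 0.0], 'joint_efforts': [-0.0, -44.49, -35.132, -0.0, 0.009, 0.0], 'eef_pos': [0.146, 0.556, 0.23], 'eef_rot': [-0.56, 0.56, 0.431, -0.432], 'wrist_force': [-0.667, 0.051, 0.006], 'torque': [-0.037, -0.006, 0.058], 'opening': 1.001}
top [[347.2, 0.0, 257.9], [0.0, 347.2, 192.1], [0.0, 0.0, 1.0]] [ 0.45  -0.004  1.017] [[-0.009, -1.0, -0.025], [-0.992, 0.012, -0.129], [0.13, 0.024, -0.991]]
side [[441.1, 0.0, 258.8], [0.0, 441.1, 190.5], [0.0, 0.0, 1.0]] [ 0.459 -0.899  1.044] [[0.99, -0.138, -0.017], [-0.111, -0.709, -0.696], [0.084, 0.691, -0.718]]
```

View pics/top0.png

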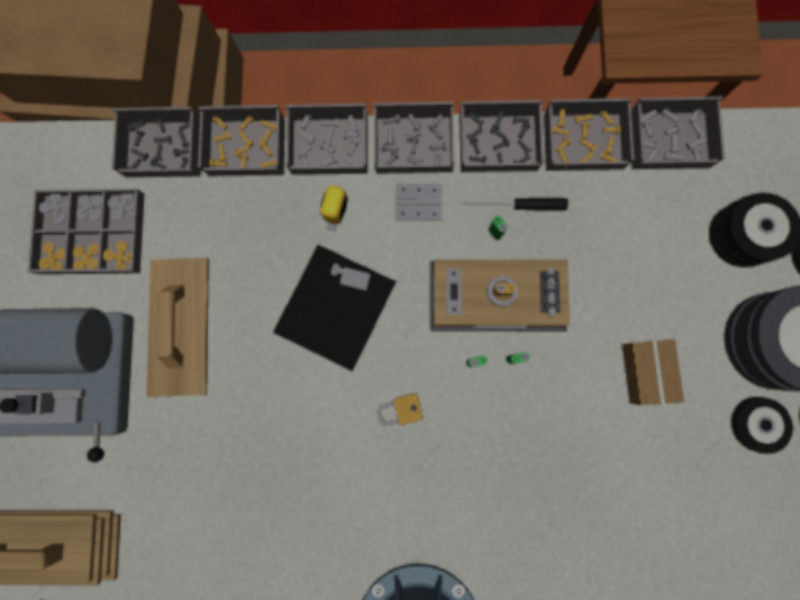

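View pics/side0.png

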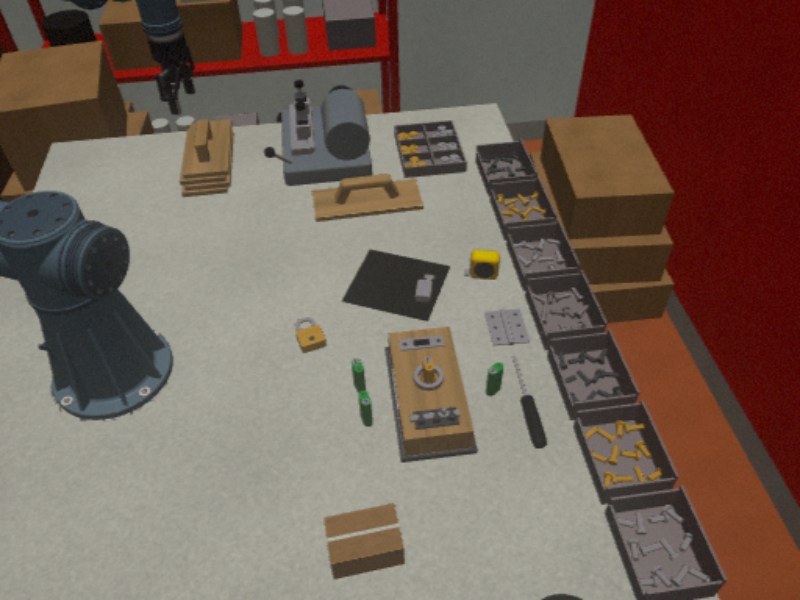

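Top view: the brass cylinder stands in the ring at (503,290) on the wooden block. The plate is at (455,290), on the left and so towards world +y, and the bolt is at (550,290). The mat is at (335,308) with the spare at (350,277). The candidates for the cylinder are the brass one at (503,290) and green ones at (478,361), (517,357) and (498,227). Only the brass one fits, since it stands in the block inside the ring. Next I'll measure and confirm it in a crop.

```bash
cat > m.py <<'E'
from h import *
def mask_rect(P,m,name):
    m=cv2.morphologyEx(m.astype(np.uint8),cv2.MORPH_OPEN,np.ones((2,2)))
    n,l,s,_=cv2.connectedComponentsWithStats(m); i=1+s[1:,4].argmax(); Q=P[l==i]
    r=cv2.minAreaRect(Q[:,:2].astype(np.float32)*1000)
    print(name,len(Q),'rect mm',np.round(r[0],1),np.round(r[1],1),round(r[2],1),'z',Q[:,2].mean().round(4),'mean',Q.mean(0).round(4)); return Q
E
python3 - <<'E'
from m import *
d=np.load('s0.npz')
for n in 'ts':
    c={k:d[n+k] for k in('frame','depth','K','R','t')};P=pts(c);x,y,z=np.moveaxis(P,-1,0)
    hsv=cv2.cvtColor(c['frame'],cv2.COLOR_RGB2HSV);H,S,V=np.moveaxis(hsv,-1,0)
    roi=(x>.35)&(x<.75)&(y>-.4)&(y<.35)
    blk=roi&(y<-.02)&(y>-.4)&(x>.46)&(x<.64)&(abs(z-.058)<.006)
    mask_rect(P,blk,'block top')
    mask_rect(P,roi&(y<.3)&(y>-.05)&(V<50)&(z<.012),'mat')
    mask_rect(P,roi&(y<.2)&(y>.0)&(x>.45)&(x<.62)&(z>.012)&(z<.04),'spare')
    b=blk_c=roi&(y<-.05)&(y>-.35)&(x>.48)&(x<.6)&(z>.085)
    mask_rect(P,b,'cyl top')
    print(np.percentile(z[b],[5,50,95]).round(4))
    mask_rect(P,roi&(y<-.05)&(y>-.35)&(x>.48)&(x<.6)&(z>.064)&(z<.074)&(S<90),'ring')
c=d['tframe'];cv2.imwrite('pics/c1.png',cv2.resize(c[150:225,265:375,::-1],None,fx=7,fy=7,interpolation=cv2.INTER_CUBIC))
E
```

```text
block top 2883 rect mm [ 548.8 -148.1] [184.  297.8] 2.7 z 0.0603 mean [ 0.58   -0.1522  0.0603]
mat 3156 rect mm [546.3 100.2] [271.7 184.3] 63.9 z 0.0071 mean [0.563  0.1498 0.0071]
spare 76 rect mm [544.5  50.7] [214.9  39.4] 40.3 z 0.0284 mean [0.6078 0.1048 0.0284]
cyl top 83 rect mm [529.6 -85.4] [ 25.6 226.9] 37.9 z 0.1052 mean [ 0.5836 -0.1557  0.1052]
[0.0892 0.1018 0.1048]
ring 115 rect mm [ 569.  -242.5] [25.4 52.8] 86.5 z 0.0697 mean [ 0.5699 -0.2413  0.0697]
block top 2250 rect mm [ 560.5 -470.9] [870.3 129. ] 85.1 z 0.0613 mean [ 0.5847 -0.1665  0.0613]
mat 154 rect mm [599.1 154.5] [119.8  46.2] 68.5 z 0.0047 mean [0.5984 0.1512 0.0047]
spare 61 rect mm [616.3 107.5] [44.8 19.6] 79.4 z 0.0186 mean [0.6143 0.1008 0.0186]
cyl top 80 rect mm [ 525.5 -503.7] [801.4  16.9] 79.3 z 0.1069 mean [ 0.5887 -0.1684  0.1069]
[0.0893 0.1028 0.1062]
ring 69 rect mm [ 579.2 -246.2] [44.2 11.3] 0.1 z 0.068 mean [ 0.5803 -0.247   0.068 ]
```

View pics/c1.png

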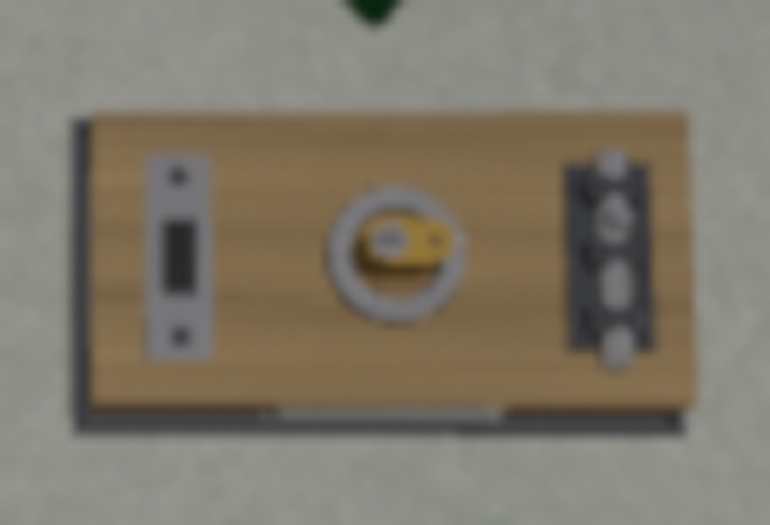

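The crop confirms it: the brass oval stands in the ring, with its long side along the block, the plate towards +y and the bolt towards -y. Stray depth readings spoil the depth rectangles, so I'll use colour masks and cast rays onto known planes.

```bash
cat >> m.py <<'E'
def plane(c,uv,z):
    uv=np.atleast_2d(np.asarray(uv,float));r=np.c_[uv,np.ones(len(uv))]@np.linalg.inv(c['K']).T@c['R']
    o=-c['R'].T@c['t'];return o+r*((z-o[2])/r[:,2])[:,None]
def blob(c,m,z,name,roi,k=2):
    u0,v0,u1,v1=roi;M=np.zeros(m.shape,np.uint8);M[v0:v1,u0:u1]=m[v0:v1,u0:u1]
    M=cv2.morphologyEx(M,cv2.MORPH_OPEN,np.ones((k,k)))
    cs,_=cv2.findContours(M,0,1);C=max(cs,key=cv2.contourArea);p=plane(c,C[:,0],z)
    r=cv2.minAreaRect((p[:,:2]*1000).astype(np.float32));mm=cv2.moments(C)
    print(name,'px',C[:,0].mean(0).round(),'rect',np.round(r[0],1),np.round(r[1],1),round(r[2],1));return p
E
python3 - <<'E'
from m import *
d=np.load('s0.npz')
for n in 'ts':
    c={k:d[n+k] for k in('frame','depth','K','R','t')}
    hsv=cv2.cvtColor(c['frame'],cv2.COLOR_RGB2HSV);H,S,V=np.moveaxis(hsv.astype(int),-1,0)
    R=dict(t=(265,150,375,225),s=(240,200,310,300))[n];M=dict(t=(165,140,265,245),s=(210,150,295,210))[n]
    z=np.moveaxis(pts(c),-1,0)[2]
    blob(c,(S>60)&(H<30)&(z>.05),.058,'block',R,3)
    blob(c,(V<45),.004,'mat',M)
    brass=(S>150)&(H>12)&(H<30)&(V>90)
    if n=='t': blob(c,brass,.103,'cyl top',(308,170,335,200),1)
    Rr=dict(t=(308,172,338,203),s=(262,228,288,252))[n]
    blob(c,(S<50)&(V>80),.070,'ring',Rr,1)
    blob(c,(V>80)&(S<60),.021,'spare',dict(t=(205,162,242,190),s=(262,172,282,195))[n],1)
E
```

```text
block px [320. 187.] rect [ 587.8 -155.2] [236.4 118.3] 89.2
mat px [215. 197.] rect [569.1 147.4] [163.1 183.9] 63.7
cyl top px [325. 185.] rect [ 587.6 -158.7] [ 8.  13.4] 89.3
ring px [321. 186.] rect [ 588.6 -154.7] [49.3 50.2] 88.4
spare px [224. 177.] rect [625.9 120.6] [72.2 32.2] 73.6
block px [274. 246.] rect [ 587.4 -157.5] [244.1 118.5] 89.5Traceback (most recent call last):
  File "<stdin>", line 9, in <module>
  File "m.py", line 13, in blob
    cs,_=cv2.findContours(M,0,1);C=max(cs,key=cv2.contourArea);p=plane(c,C[:,0],z)
                                   ~~~^^^^^^^^^^^^^^^^^^^^^^^^
ValueError: max() iterable argument is empty
```

```bash
cat > go.py <<'E'
import sys
from h import *
from scipy.spatial.transform import Rotation as Ro
def rel(p,Rt):
    o=ctrl.get_obs();q=o['eef_rot'];R=Ro.from_quat(np.r_[q[1:],q[0]])
    print('t',round(o['time_s'],2),'eef',np.round(o['eef_pos'],4),'F',np.round(o['wrist_force'],1),'open',round(o['opening'],3))
    print('tool axes rows x,y,z:',R.as_matrix().T.round(3).tolist())
    print('shift cm',(R.inv().apply(np.array(p)-o['eef_pos'])*100).round(2),'turn',(R.inv()*Ro.from_matrix(Rt)).as_rotvec().round(3))
yaw=float(sys.argv[4]) if len(sys.argv)>4 else 0
c,s=np.cos(yaw),np.sin(yaw)
x=np.array([c,s,0]);y=np.array([0,0,-1.]);rel([float(a) for a in sys.argv[1:4]],np.c_[x,y,np.cross(x,y)])
E
python3 -m jog '[[[0.1,0,-4],[0,0.067,0],8],[[0.1,0,-4],[0,0.067,0],8],[[0.1,0,-4],[0,0.067,0],8],[[0.1,0,-4],[0,0.067,0],8],[[0.1,0,-4],[0,0.067,0],8],[[0.1,0,-4],[0,0.067,0],8],[[0.1,0,-4],[0,0.067,0],8],[[0.1,0,-4],[0,0.067,0],8],[[0.1,0,-4],[0,0.067,0],8],[[0.1,0,-4],[0,0.067,0],8],[[0.1,0,-4],[0,0.067,0],8],[[0.1,0,-4],[0,0.067,0],8]]'
python3 go.py .588 -.156 .2 -.01
```

```text
time_s: 1.1
eef_pos: [0.5353, 0.2819, 0.2232]
eef_rot: [-0.686, 0.687, 0.167, -0.175]
wrist_force: [1.2, 0.9, -0.3]
opening: 0.94
t 1.1 eef [0.5353 0.2819 0.2232] F [ 1.2  0.9 -0.3] open 0.94
tool axes rows x,y,z: [[0.883, 0.469, -0.01], [-0.01, -0.004, -1.0], [-0.469, 0.883, 0.001]]
shift cm [-15.87   2.43 -41.15] turn [ 0.001  0.498 -0.01 ]
```

```bash
python3 -m jog '[[[-1.4,0.2,-3.8],[0,0.045,0],8],[[-1.3,0.2,-3.8],[0,0.045,0],8],[[-1.1,0.2,-3.9],[0,0.045,0],8],[[-0.9,0.2,-4],[0,0.045,0],8],[[-0.7,0.2,-4],[0,0.045,0],8],[[-0.5,0.2,-4],[0,0.045,0],8],[[-0.3,0.2,-4],[0,0.045,0],8],[[-0.1,0.2,-4],[0,0.045,0],8],[[0.1,0.2,-4],[0,0.045,0],8],[[0.3,0.2,-4],[0,0.045,0],8],[[0,0,-0.5],[0,0.02,0],7],[[0,0,0],[0,0,0],7]]'
python3 go.py .588 -.156 .2 -.01
```

```text
time_s: 2.1
eef_pos: [0.5848, -0.1447, 0.1979]
eef_rot: [-0.706, 0.708, -0.012, 0.001]
wrist_force: [-0.2, 0.9, -0.4]
opening: 0.819
t 2.1 eef [ 0.5848 -0.1447  0.1979] F [-0.2  0.9 -0.4] open 0.819
tool axes rows x,y,z: [[1.0, -0.019, -0.016], [-0.016, -0.004, -1.0], [0.019, 1.0, -0.004]]
shift cm [ 0.34 -0.21 -1.13] turn [ 0.004 -0.009 -0.016]
```

```bash
python3 -m jog '[[[0.34,2.3,-1.1],[0.004,-0.009,-0.016],7],[[0,2.3,0],[0,0,0],7],[[0,0,0],[0,0,0],7]]'
python3 go.py .588 -.156 .0555 -.01
python3 - <<'E'
from h import *
a=shot('top');b=shot('side')
A=cv2.resize(a['frame'][140:230,265:375],None,fx=4,fy=4,interpolation=2);B=cv2.resize(b['frame'][180:300,215:325],None,fx=4,fy=4,interpolation=2)
h=np.zeros((480,880,3),np.uint8);h[:360,:440]=A;h[:480,440:]=B
cv2.imwrite('pics/c2.png',cv2.resize(h[:,:,::-1],(800,436)))
E
```

```text
time_s: 2.35
eef_pos: [0.5882, -0.1556, 0.1513]
eef_rot: [0.707, -0.707, 0.002, -0.004]
wrist_force: [0.0, 1.1, -1.9]
opening: 0.818
t 2.35 eef [ 0.5882 -0.1556  0.1513] F [ 0.   1.1 -1.9] open 0.818
tool axes rows x,y,z: [[1.0, -0.009, 0.003], [0.003, 0.0, -1.0], [0.009, 1.0, 0.0]]
shift cm [-0.04  9.58 -0.04] turn [-0.     0.001  0.003]
```

View pics/c2.png

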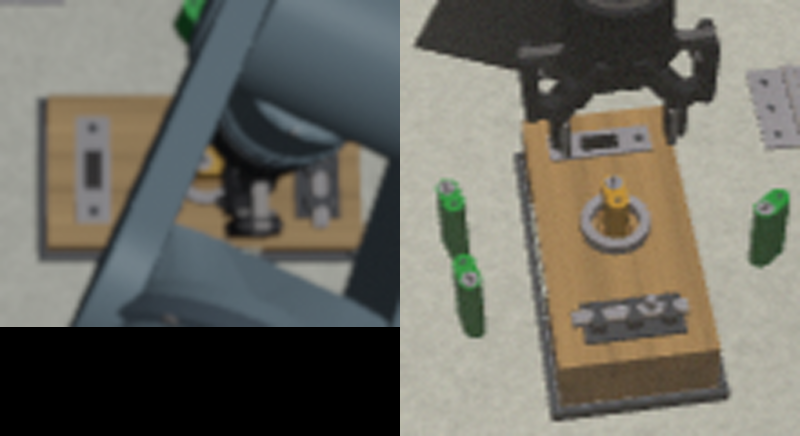

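The crop shows the open jaws straddling the cylinder in x (tips at about 560 and 675, cylinder at 614), so I'll go down onto the ring.

```bash
python3 -m jog '[[[0,2,0],[0,0,0],7],[[0,2,0],[0,0,0],7],[[0,2,0],[0,0,0],7],[[0,1.5,0],[0,0,0],7],[[0,1,0],[0,0,0],7],[[0,0.5,0],[0,0,0],7],[[0,0.3,0],[0,0,0],7]]'
python3 go.py .588 -.156 .0555 -.01
```

```text
time_s: 3.03
eef_pos: [0.6002, -0.1521, 0.0729]
eef_rot: [-0.704, 0.71, 0.01, 0.007]
wrist_force: [-0.4, 0.4, 0.3]
opening: 0.819
t 3.03 eef [ 0.6002 -0.1521  0.0729] F [-0.4  0.4  0.3] open 0.819
tool axes rows x,y,z: [[1.0, 0.004, 0.024], [0.024, -0.01, -1.0], [-0.004, 1.0, -0.01]]
shift cm [-1.26  1.71 -0.37] turn [0.01  0.014 0.024]
```

```bash
python3 -m jog '[[[-0.6,0,-0.2],[0.005,0.007,0.012],7],[[-0.6,0,-0.2],[0.005,0.007,0.012],7],[[0,0,0],[0,0,0],7]]'
python3 go.py .588 -.156 .0555 -.01
```

```text
time_s: 3.28
eef_pos: [0.5885, -0.1559, 0.0749]
eef_rot: [0.707, -0.707, 0.003, -0.003]
wrist_force: [0.2, -0.3, -0.8]
opening: 0.821
t 3.28 eef [ 0.5885 -0.1559  0.0749] F [ 0.2 -0.3 -0.8] open 0.821
tool axes rows x,y,z: [[1.0, -0.01, 0.0], [0.0, 0.0, -1.0], [0.01, 1.0, 0.0]]
shift cm [-0.05  1.94 -0.01] turn [-0.  0.  0.]
```

```bash
python3 -m jog '[[[0,0.5,0],[0,0,0],6.6],[[0,0.5,0],[0,0,0],6.6],[[0,0.4,0],[0,0,0],6.6],[[0,0.3,0],[0,0,0],6.6],[[0,0,0],[0,0,0],6.6]]'
python3 go.py .588 -.156 .0555 -.01
```

```text
time_s: 3.7
eef_pos: [0.5896, -0.1575, 0.0588]
eef_rot: [-0.707, 0.708, -0.003, 0.005]
wrist_force: [-0.1, -0.8, 0.5]
opening: 0.772
t 3.7 eef [ 0.5896 -0.1575  0.0588] F [-0.1 -0.8  0.5] open 0.772
tool axes rows x,y,z: [[1.0, -0.011, 0.004], [0.004, -0.002, -1.0], [0.011, 1.0, -0.001]]
shift cm [-0.17  0.33  0.14] turn [ 0.002 -0.001  0.004]
```

```bash
python3 -m jog '[[[-0.15,0.2,0.1],[0.002,0,0.004],6.4],[[0,0,0],[0,0,0],6.2],[[0,0,0],[0,0,0],5],[[0,0,0],[0,0,0],5],[[0,0,0],[0,0,0],5],[[0,0,0],[0,0,0],5],[[0,0,0],[0,0,0],5]]'
python3 go.py .588 -.156 .0555 -.01
```

```text
time_s: 4.28
eef_pos: [0.5883, -0.1563, 0.0568]
eef_rot: [0.707, -0.707, 0.004, -0.004]
wrist_force: [-0.1, 0.6, -0.1]
opening: 0.598
t 4.28 eef [ 0.5883 -0.1563  0.0568] F [-0.1  0.6 -0.1] open 0.598
tool axes rows x,y,z: [[1.0, -0.011, -0.0], [-0.0, 0.001, -1.0], [0.011, 1.0, 0.001]]
shift cm [-0.03  0.13  0.03] turn [-0.001 -0.001 -0.   ]
```

```bash
python3 -m jog '[[[0,0,0],[0,0,0],4],[[0,0,0],[0,0,0],4],[[0,0,0],[0,0,0],4]]' | tail -1
python3 - <<'E'
from h import *
b=shot('side')
cv2.imwrite('pics/c3.png',cv2.resize(b['frame'][200:280,230:330,::-1],None,fx=7,fy=7,interpolation=2))
E
```

```text
opening: 0.597
```

View pics/c3.png

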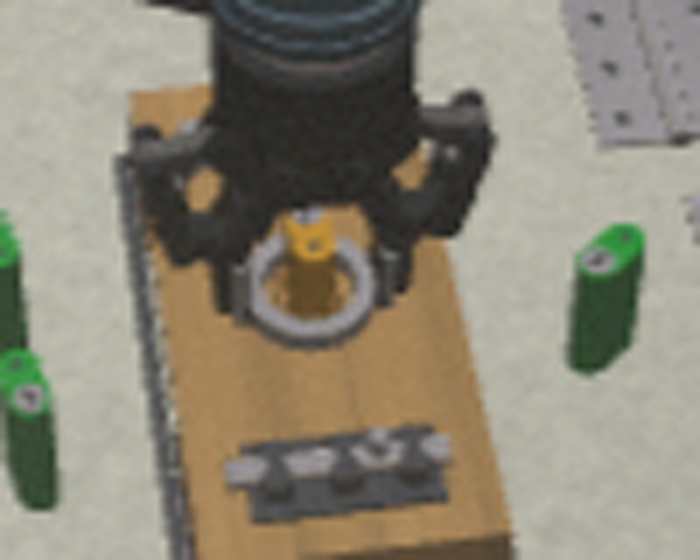

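The ring is held between the pads at opening 0.597, with the cylinder clear inside. Lifting straight up.

```bash
python3 -m jog '[[[0,-0.4,0],[0,0,0],4],[[0,-0.6,0],[0,0,0],4],[[0,-0.6,0],[0,0,0],4],[[0,-0.6,0],[0,0,0],4],[[0,-0.4,0],[0,0,0],4],[[0,0,0],[0,0,0],4]]' 
python3 go.py .588 -.156 .13 -.01
```

```text
time_s: 5.08
eef_pos: [0.5882, -0.1562, 0.0855]
eef_rot: [0.707, -0.707, 0.004, -0.004]
wrist_force: [-0.5, 0.5, -0.2]
opening: 0.596
t 5.08 eef [ 0.5882 -0.1562  0.0855] F [-0.5  0.5 -0.2] open 0.596
tool axes rows x,y,z: [[1.0, -0.011, -0.001], [-0.001, 0.001, -1.0], [0.011, 1.0, 0.001]]
shift cm [-0.02 -4.45  0.03] turn [-0.001 -0.001 -0.001]
```

```bash
python3 -m jog '[[[0,-0.8,0],[0,0,0],4],[[0,-0.8,0],[0,0,0],4],[[0,-0.8,0],[0,0,0],4],[[0,-0.8,0],[0,0,0],4],[[0,-1,0],[0,0,0],4],[[0,-1,0],[0,0,0],4],[[0,-1,0],[0,0,0],4],[[0,0,0],[0,0,0],4]]' >/dev/null
python3 go.py .529 .167 .145 -.01
```

```text
t 5.75 eef [ 0.5888 -0.1565  0.1557] F [ 0.3  0.6 -0.6] open 0.597
tool axes rows x,y,z: [[1.0, -0.011, 0.001], [0.001, -0.0, -1.0], [0.011, 1.0, -0.0]]
shift cm [-6.33  1.06 32.28] turn [ 0.    -0.001  0.001]
```

```bash
python3 -m jog '[[[-0.3,0,1.5],[0,0,0],4],[[-0.6,0,2.8],[0,0,0],4],[[-0.6,0,3],[0,0,0],4],[[-0.6,0,3],[0,0,0],4],[[-0.6,0,3],[0,0,0],4],[[-0.6,0,3],[0,0,0],4],[[-0.6,0,3],[0,0,0],4],[[-0.6,0,3],[0,0,0],4],[[-0.6,0,3],[0,0,0],4],[[-0.6,0,2.8],[0,0,0],4],[[-0.4,0,2],[0,0,0],4],[[-0.2,0,1],[0,0,0],4]]' >/dev/null
python3 go.py .529 .167 .06 -.01
```

```text
t 6.75 eef [0.5208 0.1728 0.1535] F [ 0.9 -0.2 -0.3] open 0.596
tool axes rows x,y,z: [[1.0, -0.017, -0.002], [-0.002, 0.001, -1.0], [0.017, 1.0, 0.001]]
shift cm [ 0.85  9.35 -0.57] turn [-0.001 -0.007 -0.002]
```

```bash
python3 -m jog '[[[0.4,0.5,-0.3],[0,-0.004,0],4],[[0.4,1,-0.3],[0,-0.003,0],4],[[0,1.2,0],[0,0,0],4],[[0,1.2,0],[0,0,0],4],[[0,1.2,0],[0,0,0],4],[[0,1.2,0],[0,0,0],4],[[0,1.2,0],[0,0,0],4],[[0,1.2,0],[0,0,0],4],[[0,1,0],[0,0,0],4],[[0,0.8,0],[0,0,0],4],[[0,0.5,0],[0,0,0],4],[[0,0,0],[0,0,0],4]]' >/dev/null
python3 go.py .529 .167 .0035 -.01
```

```text
t 7.75 eef [0.5263 0.1568 0.0264] F [-0.5 -0.5 -0.8] open 0.599
tool axes rows x,y,z: [[1.0, -0.019, -0.012], [-0.012, -0.002, -1.0], [0.019, 1.0, -0.002]]
shift cm [0.28 2.28 1.03] turn [ 0.002 -0.009 -0.012]
```

```bash
python3 -m jog '[[[0.2,0.3,0.5],[0.002,0,-0.012],4],[[0,0.4,0.3],[0,0,0],4],[[0,0.4,0],[0,0,0],4],[[0,0.4,0],[0,0,0],4],[[0,0.3,0],[0,0,0],4],[[0,0.1,0],[0,0,0],4],[[0,0,0],[0,0,0],4]]' >/dev/null
python3 go.py .529 .167 .0035 -.01
```

```text
t 8.33 eef [0.5305 0.1659 0.0071] F [ 0.7 -0.2 -0.6] open 0.596
tool axes rows x,y,z: [[1.0, -0.019, 0.005], [0.005, 0.0, -1.0], [0.019, 1.0, 0.0]]
shift cm [-0.16  0.36  0.1 ] turn [-0.    -0.009  0.005]
```

```bash
python3 -m jog '[[[0,0.2,0],[0,0,0.004],4],[[0,0.15,0],[0,0,0],4],[[0,0.1,0],[0,0,0],4],[[0,0,0],[0,0,0],4]]' >/dev/null
python3 go.py .529 .167 .0025 -.01
python3 - <<'E'
from h import *
b=shot('side')
cv2.imwrite('pics/c4.png',cv2.resize(b['frame'][130:230,190:320,::-1],None,fx=6,fy=6,interpolation=2))
E
```

```text
t 8.67 eef [0.5312 0.166  0.0029] F [-0.2  0.7 -1.7] open 0.596
tool axes rows x,y,z: [[1.0, -0.018, 0.002], [0.002, 0.0, -1.0], [0.018, 1.0, 0.0]]
shift cm [-0.22  0.04  0.09] turn [-0.    -0.008  0.002]
```

View pics/c4.png

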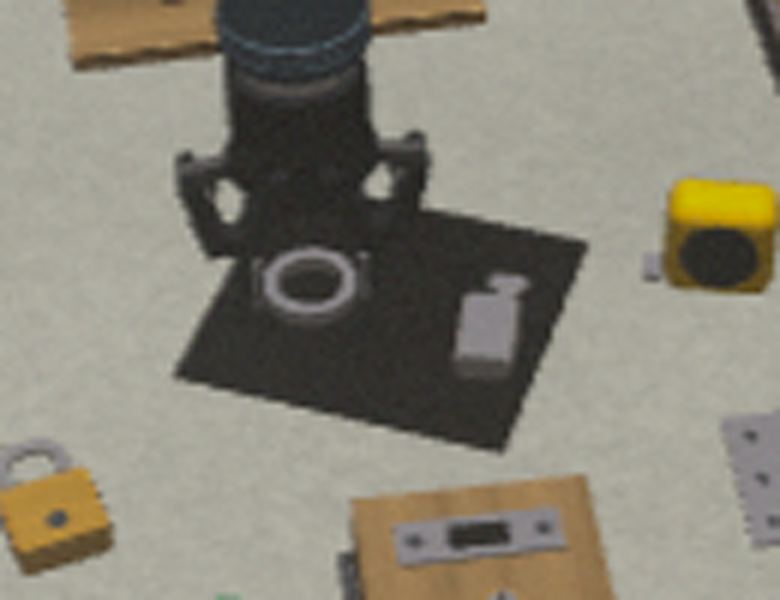

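The ring sits over the free -x half of the mat, about level with its surface. I'll lower it another millimetre or so until it touches.

```bash
python3 -m jog '[[[0,0.1,0],[0,0,0.002],4],[[0,0,0],[0,0,0],4]]'; python3 -m jog '[[[0,0.1,0],[0,0,0],4],[[0,0,0],[0,0,0],4]]'
```

```text
time_s: 8.88
eef_pos: [0.5315, 0.1661, 0.0031]
eef_rot: [0.707, -0.707, 0.006, -0.007]
wrist_force: [0.1, -0.7, -0.0]
opening: 0.595
time_s: 9.05
eef_pos: [0.5319, 0.1661, 0.0029]
eef_rot: [0.707, -0.707, 0.006, -0.007]
wrist_force: [-0.2, -0.0, -0.2]
opening: 0.597
```

```bash
python3 -m jog '[[[0,0.2,0],[0,0,0],4]]'; python3 -m jog '[[[0,0.2,0],[0,0,0],4]]'
```

```text
time_s: 9.13
eef_pos: [0.5322, 0.1661, 0.0025]
eef_rot: [0.707, -0.707, 0.006, -0.007]
wrist_force: [-13.1, -2.0, 35.8]
opening: 0.596
time_s: 9.22
eef_pos: [0.5322, 0.1661, 0.0026]
eef_rot: [-0.707, 0.707, -0.006, 0.006]
wrist_force: [-12.0, -2.0, 28.4]
opening: 0.594
```

It's in contact with the mat, so I'll let the push relax and then open.

```bash
python3 -m jog '[[[0,0,0],[0,0,0],4],[[0,0,0],[0,0,0],5.4],[[0,0,0],[0,0,0],6],[[0,0,0],[0,0,0],7],[[0,0,0],[0,0,0],7],[[0,0,0],[0,0,0],7],[[0,0,0],[0,0,0],7],[[0,0,0],[0,0,0],7]]'
python3 go.py .529 .167 .1 -.01
```

```text
time_s: 9.88
eef_pos: [0.5325, 0.1661, 0.0024]
eef_rot: [-0.707, 0.707, -0.006, 0.007]
wrist_force: [-1.1, -0.6, 0.6]
opening: 0.819
t 9.88 eef [0.5325 0.1661 0.0024] F [-1.1 -0.6  0.6] open 0.819
tool axes rows x,y,z: [[1.0, -0.018, 0.001], [0.001, -0.0, -1.0], [0.018, 1.0, -0.0]]
shift cm [-0.35 -9.76  0.09] turn [ 0.    -0.008  0.001]
```

Rise straight up slowly, then travel back.

```bash
python3 -m jog '[[[0,-0.5,0],[0,0,0],7],[[0,-1,0],[0,0,0],7],[[0,-1.5,0],[0,0,0],7],[[0,-2,0],[0,0,0],7],[[0,-2.5,0],[0,0,0],7],[[0,-2.5,0],[0,0,0],7],[[0,-2.5,0],[0,0,0],7],[[0,-2.5,0],[0,0,0],7],[[0,-1,0],[0,0,0],7],[[0,0,0],[0,0,0],7]]' >/dev/null
python3 go.py .588 -.156 .155 -.01
python3 - <<'E'
from m import *
b=shot('side');P=pts(b);z=P[...,2];S=cv2.cvtColor(b['frame'],cv2.COLOR_RGB2HSV).astype(int)
p=blob(b,(S[...,2]>80)&(S[...,1]<60),.016,'ring',(230,165,255,190),1)
q=P[165:190,230:255][(S[165:190,230:255,2]>80)];print(np.median(q,0).round(4))
E
```

```text
t 10.72 eef [0.5313 0.166  0.1746] F [ 0.2 -0.9 -0.2] open 0.818
tool axes rows x,y,z: [[1.0, -0.018, -0.0], [-0.0, -0.0, -1.0], [0.018, 1.0, -0.0]]
shift cm [  6.25   1.96 -32.09] turn [ 0.    -0.008 -0.   ]
ring px [242. 176.] rect [532.8 166.5] [51.4 54.2] 28.0
[0.5268 0.1722 0.015 ]
```

The ring lies at (0.533, 0.166), a 54 mm outline with its top at about 15 mm, so it is flat on the mat. Back to the cylinder.

```bash
python3 -m jog '[[[0.3,0,-1.5],[0,0,0],6],[[0.6,0,-2.8],[0,0,0],5],[[0.6,0,-3],[0,0,0],5],[[0.6,0,-3],[0,0,0],5],[[0.6,0.2,-3],[0,-0.004,0],5],[[0.6,0.2,-3],[0,-0.004,0],5],[[0.6,0.2,-3],[0,0,0],5],[[0.6,0.2,-3],[0,0,0],5],[[0.6,0.2,-3],[0,0,0],5],[[0.6,0.2,-3],[0,0,0],5],[[0.4,0.2,-2],[0,0,0],5],[[0,0,0],[0,0,0],5]]' >/dev/null
python3 go.py .588 -.156 .13 -.01
```

```text
t 11.77 eef [ 0.5781 -0.147   0.1349] F [-0.2  0.1 -0.4] open 0.585
tool axes rows x,y,z: [[1.0, -0.004, -0.03], [-0.03, 0.009, -1.0], [0.004, 1.0, 0.009]]
shift cm [ 1.    0.45 -0.9 ] turn [-0.009  0.006 -0.03 ]
```

```bash
python3 -m jog '[[[0.5,0,-0.4],[-0.005,0,-0.015],5],[[0.5,0.2,-0.4],[-0.004,0.005,-0.015],5],[[0,0,0],[0,0,0],5]]' >/dev/null
python3 go.py .588 -.156 .065 -.01
python3 -m jog '[[[0,0.8,0],[0,0,0],5],[[0,0.8,0],[0,0,0],5],[[0,0.8,0],[0,0,0],5],[[0,0.8,0],[0,0,0],5],[[0,0.8,0],[0,0,0],5],[[0,0.6,0],[0,0,0],5],[[0,0.4,0],[0,0,0],5],[[0,0,0],[0,0,0],5]]' >/dev/null
python3 go.py .588 -.156 .065 -.01
```

```text
t 12.02 eef [ 0.5861 -0.1547  0.1272] F [0.5 0.3 0.2] open 0.586
tool axes rows x,y,z: [[1.0, -0.012, -0.004], [-0.004, 0.003, -1.0], [0.012, 1.0, 0.003]]
shift cm [ 0.22  6.22 -0.14] turn [-0.003 -0.002 -0.004]
t 12.68 eef [ 0.5845 -0.1488  0.0702] F [-0.4 -0.2  0.4] open 0.587
tool axes rows x,y,z: [[1.0, -0.006, -0.007], [-0.007, 0.005, -1.0], [0.006, 1.0, 0.005]]
shift cm [ 0.35  0.51 -0.72] turn [-0.005  0.004 -0.007]
```

```bash
python3 -m jog '[[[0.35,0.2,-0.35],[-0.005,0.002,-0.007],5],[[0,0.3,-0.35],[0,0,0],5],[[0,0,0],[0,0,0],5]]' >/dev/null
python3 go.py .588 -.156 .065 -.01
python3 - <<'E'
from h import *
b=shot('side')
cv2.imwrite('pics/c5.png',cv2.resize(b['frame'][205:265,240:320,::-1],None,fx=9,fy=9,interpolation=2))
E
```

```text
t 12.93 eef [ 0.5887 -0.1565  0.0648] F [-0.2 -0.3  0.2] open 0.584
tool axes rows x,y,z: [[1.0, -0.008, 0.001], [0.001, -0.001, -1.0], [0.008, 1.0, -0.001]]
shift cm [-0.07 -0.02  0.05] turn [0.001 0.002 0.001]
```

View pics/c5.png

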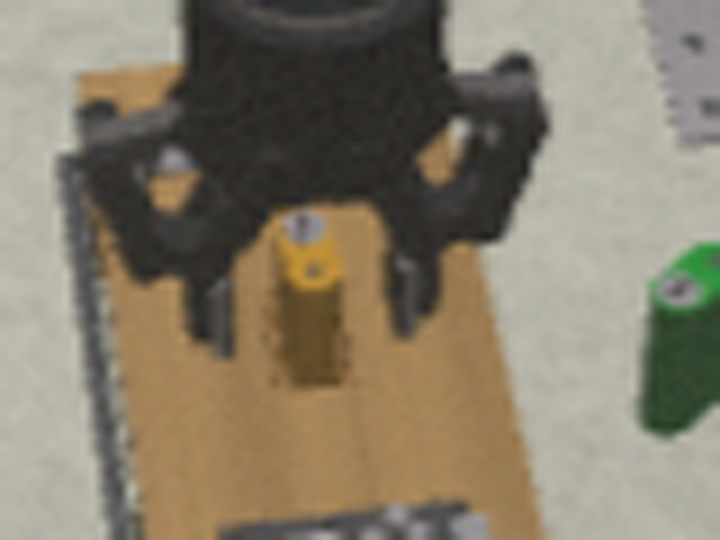

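The jaws (inner faces at 230 and 395) are centred on the cylinder (280 to 345). Closing.

```bash
python3 -m jog '[[[0,0,0],[0,0,0],3],[[0,0,0],[0,0,0],2.4],[[0,0,0],[0,0,0],2],[[0,0,0],[0,0,0],1.6],[[0,0,0],[0,0,0],1.2],[[0,0,0],[0,0,0],0.8],[[0,0,0],[0,0,0],0.5],[[0,0,0],[0,0,0],0.5],[[0,0,0],[0,0,0],0.5],[[0,0,0],[0,0,0],0.5]]' >/dev/null
python3 go.py .588 -.1565 .0648 -.01
```

```text
t 13.82 eef [ 0.5888 -0.1571  0.0664] F [-0.3 -0.4  0.7] open 0.191
tool axes rows x,y,z: [[1.0, -0.008, 0.002], [0.002, -0.002, -1.0], [0.008, 1.0, -0.002]]
shift cm [-0.08  0.16  0.06] turn [0.002 0.002 0.002]
```

Gripped at 16.3 mm. First lean towards +y (about -x, with the pivot about 18 mm below the TCP), without pulling yet.

```bash
python3 -m jog '[[[0,0,0.09],[-0.05,0,0],0.5],[[0,0,0.09],[-0.05,0,0],0.5]]' 
python3 -m jog '[[[0,0,0],[0,0,0],0.5]]'
python3 go.py .588 -.1565 .0648 -.01
```

```text
time_s: 13.98
eef_pos: [0.5887, -0.156, 0.0673]
eef_rot: [-0.671, 0.742, -0.004, 0.005]
wrist_force: [-1.9, 2.8, 5.9]
opening: 0.193
time_s: 14.07
eef_pos: [0.5887, -0.1554, 0.0675]
eef_rot: [-0.669, 0.743, -0.003, 0.004]
wrist_force: [-1.0, -4.2, -5.0]
opening: 0.188
t 14.07 eef [ 0.5887 -0.1554  0.0675] F [-1.  -4.2 -5. ] open 0.188
tool axes rows x,y,z: [[1.0, -0.011, 0.002], [0.001, -0.104, -0.995], [0.011, 0.995, -0.104]]
shift cm [-0.07  0.28 -0.08] turn [ 0.104 -0.001  0.002]
```

```bash
python3 -m jog '[[[0,-0.03,-0.1],[0.05,0,0],0.5],[[0,-0.03,-0.1],[0.05,0,0],0.5],[[0,-0.03,-0.1],[0.05,0,0],0.5],[[0,-0.03,-0.1],[0.05,0,0],0.5]]' 
python3 -m jog '[[[0,0,0],[0,0,0],0.5]]'
python3 go.py .588 -.1565 .0648 -.01
```

```text
time_s: 14.4
eef_pos: [0.5885, -0.159, 0.0672]
eef_rot: [0.742, -0.671, 0.0, -0.002]
wrist_force: [-0.6, -2.7, -2.6]
opening: 0.188
time_s: 14.48
eef_pos: [0.5885, -0.1595, 0.0672]
eef_rot: [0.743, -0.669, 0.001, -0.003]
wrist_force: [-0.7, 5.3, 5.9]
opening: 0.191
t 14.48 eef [ 0.5885 -0.1595  0.0672] F [-0.7  5.3  5.9] open 0.191
tool axes rows x,y,z: [[1.0, -0.006, 0.003], [0.003, 0.105, -0.994], [0.005, 0.994, 0.105]]
shift cm [-0.06  0.27  0.28] turn [-0.105  0.005  0.002]
```

```bash
python3 -m jog '[[[0,-0.06,0.1],[-0.05,0,0],0.5],[[0,-0.06,0.1],[-0.05,0,0],0.5],[[0,-0.06,0.1],[-0.05,0,0],0.5],[[0,-0.06,0.1],[-0.05,0,0],0.5]]'
python3 -m jog '[[[0,-0.06,-0.1],[0.05,0,0],0.5],[[0,-0.06,-0.1],[0.05,0,0],0.5],[[0,-0.06,-0.1],[0.05,0,0],0.5],[[0,-0.06,-0.1],[0.05,0,0],0.5]]' 
python3 go.py .588 -.1565 .0648 -.01
```

```text
time_s: 14.82
eef_pos: [0.5884, -0.1558, 0.068]
eef_rot: [-0.672, 0.74, -0.004, 0.006]
wrist_force: [0.2, -1.6, -6.4]
opening: 0.195
time_s: 15.15
eef_pos: [0.5882, -0.1575, 0.0679]
eef_rot: [0.74, -0.672, -0.001, -0.002]
wrist_force: [0.3, -1.4, -7.6]
opening: 0.19
t 15.15 eef [ 0.5882 -0.1575  0.0679] F [ 0.3 -1.4 -7.6] open 0.19
tool axes rows x,y,z: [[1.0, -0.002, 0.004], [0.004, 0.096, -0.995], [0.002, 0.995, 0.096]]
shift cm [-0.02  0.32  0.07] turn [-0.096  0.008  0.004]
```

```bash
python3 -m jog '[[[0,-0.1,0.1],[-0.05,0,0],0.5],[[0,-0.1,0.1],[-0.05,0,0],0.5],[[0,-0.1,0.1],[-0.05,0,0],0.5],[[0,-0.1,0.1],[-0.05,0,0],0.5]]'
python3 -m jog '[[[0,-0.1,-0.12],[0.05,0,0],0.5],[[0,-0.1,-0.12],[0.05,0,0],0.5],[[0,-0.1,-0.12],[0.05,0,0],0.5],[[0,-0.1,-0.12],[0.05,0,0],0.5]]' 
python3 go.py .588 -.1565 .0648 -.01
```

```text
time_s: 15.48
eef_pos: [0.5879, -0.1549, 0.0686]
eef_rot: [-0.67, 0.743, -0.002, 0.006]
wrist_force: [2.3, -1.1, -8.9]
opening: 0.191
time_s: 15.82
eef_pos: [0.5876, -0.1565, 0.0687]
eef_rot: [0.739, -0.674, -0.002, -0.002]
wrist_force: [1.3, -1.7, -9.1]
opening: 0.191
t 15.82 eef [ 0.5876 -0.1565  0.0687] F [ 1.3 -1.7 -9.1] open 0.191
tool axes rows x,y,z: [[1.0, -0.001, 0.006], [0.006, 0.091, -0.996], [0.0, 0.996, 0.091]]
shift cm [ 0.04  0.39 -0.04] turn [-0.091  0.01   0.005]
```

```bash
python3 -m jog '[[[0,-0.14,0.1],[-0.05,0,0],0.5],[[0,-0.14,0.1],[-0.05,0,0],0.5],[[0,-0.14,0.1],[-0.05,0,0],0.5],[[0,-0.14,0.1],[-0.05,0,0],0.5]]'
python3 -m jog '[[[0.01,-0.14,-0.13],[0.05,0,0],0.5],[[0.01,-0.14,-0.13],[0.05,0,0],0.5],[[0.01,-0.14,-0.13],[0.05,0,0],0.5],[[0.01,-0.14,-0.13],[0.05,0,0],0.5]]' 
python3 -m jog '[[[0,-0.14,0.1],[-0.05,0,0],0.5],[[0,-0.14,0.1],[-0.05,0,0],0.5],[[0,-0.14,0.1],[-0.05,0,0],0.5],[[0,-0.14,0.1],[-0.05,0,0],0.5]]'
python3 -m jog '[[[0.01,-0.14,-0.13],[0.05,0,0],0.5],[[0.01,-0.14,-0.13],[0.05,0,0],0.5],[[0.01,-0.14,-0.13],[0.05,0,0],0.5],[[0.01,-0.14,-0.13],[0.05,0,0],0.5]]' 
python3 go.py .588 -.1565 .0648 -.01
python3 - <<'E'
from h import *
b=shot('side')
cv2.imwrite('pics/c6.png',cv2.resize(b['frame'][205:305,230:320,::-1],None,fx=6,fy=6,interpolation=2))
E
```

```text
time_s: 16.15
eef_pos: [0.5873, -0.1538, 0.0696]
eef_rot: [-0.668, 0.744, -0.001, 0.006]
wrist_force: [2.0, -2.0, -11.4]
opening: 0.195
time_s: 16.48
eef_pos: [0.5871, -0.1561, 0.07]
eef_rot: [0.737, -0.676, -0.003, -0.002]
wrist_force: [2.9, -1.7, -11.7]
opening: 0.193
time_s: 16.82
eef_pos: [0.5869, -0.1531, 0.0708]
eef_rot: [-0.666, 0.746, -0.001, 0.006]
wrist_force: [3.1, -2.7, -12.1]
opening: 0.19
time_s: 17.15
eef_pos: [0.5868, -0.1558, 0.0714]
eef_rot: [0.735, -0.678, -0.004, -0.002]
wrist_force: [3.3, -1.6, -13.0]
opening: 0.187
t 17.15 eef [ 0.5868 -0.1558  0.0714] F [  3.3  -1.6 -13. ] open 0.187
tool axes rows x,y,z: [[1.0, 0.002, 0.008], [0.008, 0.081, -0.997], [-0.002, 0.997, 0.081]]
shift cm [ 0.11  0.65 -0.13] turn [-0.081  0.012  0.008]
```

View pics/c6.png

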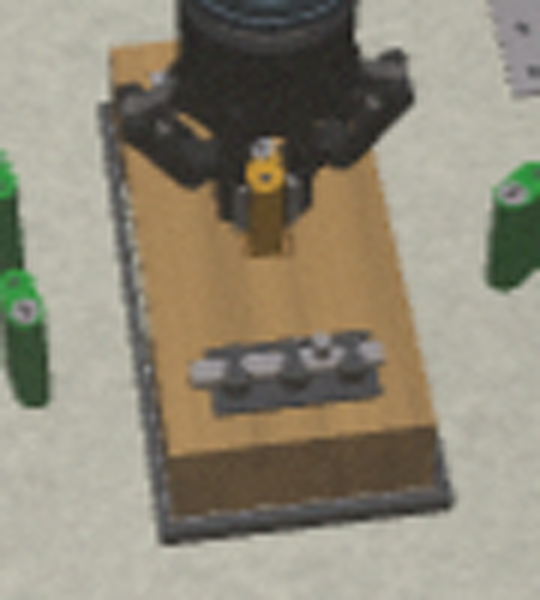

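The block sits down in its tray, and the cylinder is creeping up by about 1.5 mm per cycle. I'll carry on, evening out the lean and trimming the x drift.

```bash
python3 -m jog '[[[0.03,-0.14,0.1],[-0.05,0.002,0.002],0.5],[[0.03,-0.14,0.1],[-0.05,0.001,0.001],0.5],[[0.03,-0.14,0.1],[-0.05,0,0],0.5],[[0.03,-0.14,0.1],[-0.04,0,0],0.5]]'
python3 -m jog '[[[0.03,-0.14,-0.14],[0.055,0.001,0.001],0.5],[[0.03,-0.14,-0.14],[0.055,0.001,0.001],0.5],[[0.03,-0.14,-0.14],[0.055,0.001,0.001],0.5],[[0.03,-0.14,-0.14],[0.05,0.001,0.001],0.5]]' 
python3 -m jog '[[[0.02,-0.14,0.11],[-0.05,0.001,0.001],0.5],[[0.02,-0.14,0.11],[-0.05,0.001,0.001],0.5],[[0.02,-0.14,0.11],[-0.05,0,0],0.5],[[0.02,-0.14,0.11],[-0.05,0,0],0.5]]'
python3 -m jog '[[[0.02,-0.14,-0.14],[0.055,0.001,0.001],0.5],[[0.02,-0.14,-0.14],[0.055,0.001,0.001],0.5],[[0.02,-0.14,-0.14],[0.055,0.001,0.001],0.5],[[0.02,-0.14,-0.14],[0.05,0.001,0.001],0.5]]' 
python3 go.py .588 -.1565 .0648 -.01
```

```text
time_s: 17.53
eef_pos: [0.5869, -0.1519, 0.0721]
eef_rot: [-0.668, 0.744, -0.003, 0.005]
wrist_force: [2.5, -4.1, -12.8]
opening: 0.19
time_s: 17.87
eef_pos: [0.587, -0.155, 0.073]
eef_rot: [0.741, -0.672, 0.002, -0.002]
wrist_force: [2.1, -1.8, -10.8]
opening: 0.194
time_s: 18.2
eef_pos: [0.5868, -0.1515, 0.0737]
eef_rot: [-0.669, 0.743, -0.007, 0.004]
wrist_force: [2.5, -3.5, -13.4]
opening: 0.19
time_s: 18.53
eef_pos: [0.5869, -0.1546, 0.0748]
eef_rot: [0.741, -0.671, 0.006, -0.001]
wrist_force: [2.5, -1.4, -11.5]
opening: 0.19
t 18.53 eef [ 0.5869 -0.1546  0.0748] F [  2.5  -1.4 -11.5] open 0.19
tool axes rows x,y,z: [[1.0, -0.009, -0.008], [-0.007, 0.099, -0.995], [0.01, 0.995, 0.098]]
shift cm [ 0.12  0.97 -0.29] turn [-0.099  0.    -0.008]
```

```bash
python3 -m jog '[[[0.02,-0.14,0.1],[-0.05,0,-0.001],0.5],[[0.02,-0.14,0.1],[-0.05,0,-0.001],0.5],[[0.02,-0.14,0.1],[-0.05,0,-0.001],0.5],[[0.02,-0.14,0.1],[-0.05,0,-0.001],0.5]]'
python3 -m jog '[[[0.02,-0.14,-0.2],[0.055,0,-0.001],0.5],[[0.02,-0.14,-0.2],[0.055,0,-0.001],0.5],[[0.02,-0.14,-0.2],[0.055,0,-0.001],0.5],[[0.02,-0.14,-0.2],[0.05,0,-0.001],0.5]]' 
python3 -m jog '[[[0.02,-0.14,0.12],[-0.05,0,0],0.5],[[0.02,-0.14,0.12],[-0.05,0,0],0.5],[[0.02,-0.14,0.12],[-0.05,0,0],0.5],[[0.02,-0.14,0.12],[-0.05,0,0],0.5]]'
python3 -m jog '[[[0.02,-0.14,-0.2],[0.055,0,0],0.5],[[0.02,-0.14,-0.2],[0.055,0,0],0.5],[[0.02,-0.14,-0.2],[0.055,0,0],0.5],[[0.02,-0.14,-0.2],[0.05,0,0],0.5]]' 
python3 go.py .588 -.1565 .0648 -.01
```

```text
time_s: 18.87
eef_pos: [0.5866, -0.151, 0.0754]
eef_rot: [-0.67, 0.743, -0.009, 0.004]
wrist_force: [2.5, -4.5, -13.1]
opening: 0.19
time_s: 19.2
eef_pos: [0.5866, -0.1546, 0.0765]
eef_rot: [0.743, -0.669, 0.003, -0.002]
wrist_force: [2.0, 0.3, -11.7]
opening: 0.19
time_s: 19.53
eef_pos: [0.5864, -0.1506, 0.0771]
eef_rot: [-0.672, 0.741, -0.007, 0.005]
wrist_force: [2.5, -4.2, -13.5]
opening: 0.192
time_s: 19.87
eef_pos: [0.5865, -0.1543, 0.0784]
eef_rot: [0.745, -0.668, 0.003, -0.001]
wrist_force: [2.5, -0.8, -11.5]
opening: 0.188
t 19.87 eef [ 0.5865 -0.1543  0.0784] F [  2.5  -0.8 -11.5] open 0.188
tool axes rows x,y,z: [[1.0, -0.005, -0.003], [-0.003, 0.109, -0.994], [0.006, 0.994, 0.109]]
shift cm [ 0.15  1.33 -0.36] turn [-0.109  0.004 -0.004]
```

```bash
python3 -m jog '[[[0.02,-0.14,0.1],[-0.05,0,0],0.5],[[0.02,-0.14,0.1],[-0.05,0,0],0.5],[[0.02,-0.14,0.1],[-0.05,0,0],0.5],[[0.02,-0.14,0.1],[-0.05,0,0],0.5]]'
python3 -m jog '[[[0.02,-0.14,-0.2],[0.05,0,0],0.5],[[0.02,-0.14,-0.2],[0.05,0,0],0.5],[[0.02,-0.14,-0.2],[0.05,0,0],0.5],[[0.02,-0.14,-0.2],[0.05,0,0],0.5]]' 
python3 -m jog '[[[0.02,-0.14,0.12],[-0.05,0,0],0.5],[[0.02,-0.14,0.12],[-0.05,0,0],0.5],[[0.02,-0.14,0.12],[-0.05,0,0],0.5],[[0.02,-0.14,0.12],[-0.05,0,0],0.5]]'
python3 -m jog '[[[0.02,-0.14,-0.2],[0.05,0,0],0.5],[[0.02,-0.14,-0.2],[0.05,0,0],0.5],[[0.02,-0.14,-0.2],[0.05,0,0],0.5],[[0.02,-0.14,-0.2],[0.05,0,0],0.5]]' 
python3 go.py .588 -.1565 .0648 -.01
python3 - <<'E'
from h import *
b=shot('side')
cv2.imwrite('pics/c7.png',cv2.resize(b['frame'][205:305,230:320,::-1],None,fx=6,fy=6,interpolation=2))
E
```

```text
time_s: 20.2
eef_pos: [0.5864, -0.1503, 0.079]
eef_rot: [-0.674, 0.739, -0.007, 0.004]
wrist_force: [2.6, -2.2, -13.1]
opening: 0.191
time_s: 20.53
eef_pos: [0.5866, -0.154, 0.0803]
eef_rot: [0.741, -0.671, 0.003, 0.0]
wrist_force: [2.4, -1.4, -10.7]
opening: 0.191
time_s: 20.87
eef_pos: [0.5865, -0.1496, 0.0809]
eef_rot: [-0.67, 0.742, -0.007, 0.003]
wrist_force: [2.7, -3.0, -12.8]
opening: 0.188
time_s: 21.2
eef_pos: [0.5867, -0.1534, 0.0823]
eef_rot: [0.738, -0.675, 0.003, 0.001]
wrist_force: [2.9, -1.4, -10.8]
opening: 0.194
t 21.2 eef [ 0.5867 -0.1534  0.0823] F [  2.9  -1.4 -10.8] open 0.194
tool axes rows x,y,z: [[1.0, -0.002, -0.006], [-0.006, 0.089, -0.996], [0.003, 0.996, 0.089]]
shift cm [ 0.14  1.72 -0.47] turn [-0.089  0.008 -0.006]
```

View pics/c7.png

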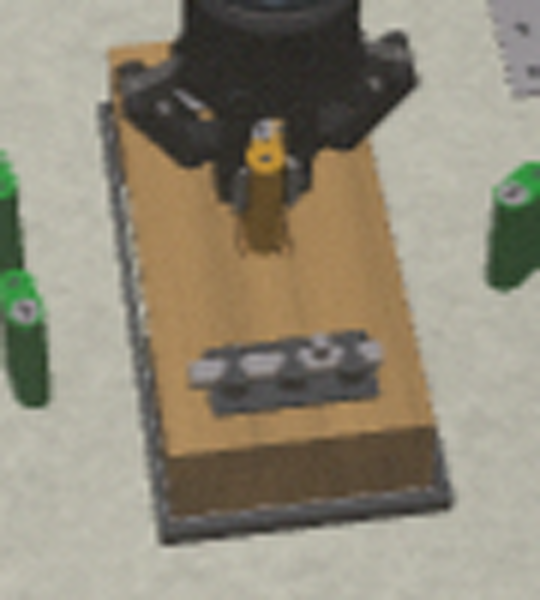

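The block is unmoved, and the cylinder is about 15 mm up. Two more cycles, watching the force.

```bash
python3 -m jog '[[[0.02,-0.14,0.1],[-0.05,0,0],0.5],[[0.02,-0.14,0.1],[-0.05,0,0],0.5],[[0.02,-0.14,0.1],[-0.05,0,0],0.5],[[0.02,-0.14,0.1],[-0.04,0,0],0.5]]'
python3 -m jog '[[[0.02,-0.14,-0.2],[0.05,0,0],0.5],[[0.02,-0.14,-0.2],[0.05,0,0],0.5],[[0.02,-0.14,-0.2],[0.05,0,0],0.5],[[0.02,-0.14,-0.2],[0.05,0,0],0.5]]' 
python3 -m jog '[[[0.02,-0.14,0.12],[-0.05,0,0],0.5],[[0.02,-0.14,0.12],[-0.05,0,0],0.5],[[0.02,-0.14,0.12],[-0.05,0,0],0.5],[[0.02,-0.14,0.12],[-0.04,0,0],0.5]]'
python3 go.py .588 -.1565 .0648 -.01
```

```text
time_s: 21.58
eef_pos: [0.5867, -0.1486, 0.0831]
eef_rot: [-0.67, 0.742, -0.006, 0.002]
wrist_force: [2.7, -3.6, -13.8]
opening: 0.191
time_s: 21.92
eef_pos: [0.5862, -0.1526, 0.0855]
eef_rot: [0.737, -0.676, 0.004, 0.002]
wrist_force: [0.2, -0.7, -3.1]
opening: 0.194
time_s: 22.25
eef_pos: [0.5873, -0.1529, 0.0916]
eef_rot: [-0.664, 0.747, -0.006, 0.001]
wrist_force: [-0.2, 0.4, -2.2]
opening: 0.188
t 22.25 eef [ 0.5873 -0.1529  0.0916] F [-0.2  0.4 -2.2] open 0.188
tool axes rows x,y,z: [[1.0, -0.01, -0.006], [-0.007, -0.117, -0.993], [0.009, 0.993, -0.117]]
shift cm [ 0.09  2.7  -0.04] turn [ 0.118  0.    -0.006]
```

It's free: the force dropped to about -2 N, the cylinder's own weight. I'll rise a little and straighten up.

```bash
python3 -m jog '[[[0,-0.5,-0.03],[0,0,0],0.5],[[0,-0.4,0],[0.04,0,-0.003],0.5],[[0,-0.3,0],[0.04,0,-0.003],0.5],[[0,0,-0.2],[0.038,0,0],0.5],[[0,0,0],[0,0,0],0.5],[[0,0,0],[0,0,0],0.5]]' >/dev/null
python3 go.py .588 -.1568 .104 -.01
```

```text
t 22.75 eef [ 0.5884 -0.1486  0.1067] F [ 0.7 -0.4 -1.9] open 0.19
tool axes rows x,y,z: [[1.0, -0.002, 0.003], [0.003, -0.002, -1.0], [0.002, 1.0, -0.002]]
shift cm [-0.04  0.27 -0.82] turn [0.002 0.008 0.004]
```

```bash
python3 -m jog '[[[0,0.1,-0.4],[0,0,0],0.5],[[0,0.1,-0.4],[0,0,0],0.5],[[0,0,0],[0,0,0],0.5],[[0,0,0],[0,0,0],0.5],[[0,0,0],[0,0,0],0.5]]' >/dev/null
python3 go.py .588 -.1568 .104 -.01
python3 - <<'E'
from m import *
b=shot('side');P=pts(b);z=P[...,2]
hsv=cv2.cvtColor(b['frame'],cv2.COLOR_RGB2HSV).astype(int)
m=(hsv[...,1]>150)&(hsv[...,0]>12)&(hsv[...,0]<30)&(z>.09)&(abs(P[...,0]-.588)<.03)&(abs(P[...,1]+.157)<.04)
print(m.sum(),'top z',np.percentile(z[m],[50,90,98]).round(4),np.median(P[m],0).round(4))
blob(b,(hsv[...,2]>80)&(hsv[...,1]<60),.016,'ring',(230,165,255,190),1)
q=z[165:190,230:255][hsv[165:190,230:255,2]>80];print('ring z',np.percentile(q,[20,50,80]).round(4))
blk=(hsv[...,1]>60)&(hsv[...,0]<30)&(abs(z-.058)<.008)&(abs(P[...,0]-.588)<.055)&(abs(P[...,1]+.156)<.11)
Q=P[blk];A=np.linalg.lstsq(np.c_[Q[:,:2]-[.588,-.156],np.ones(len(Q))],Q[:,2],rcond=None)[0];print('block plane',A.round(4))
cv2.imwrite('pics/c8.png',cv2.resize(b['frame'][130:305,190:330,::-1],None,fx=3.4,fy=3.4,interpolation=2))
E
```

```text
t 23.17 eef [ 0.5881 -0.1568  0.1045] F [-0.4  0.2 -1.8] open 0.197
tool axes rows x,y,z: [[1.0, -0.001, 0.003], [0.003, -0.005, -1.0], [0.001, 1.0, -0.005]]
shift cm [-0.01  0.05  0.  ] turn [0.005 0.009 0.003]
42 top z [0.14   0.1431 0.1442] [ 0.587  -0.1664  0.14  ]
ring px [242. 177.] rect [531.6 165.9] [53.9 54.2] 27.2
ring z [0.0051 0.0149 0.0178]
block plane [-0.0001  0.0015  0.0584]
```

View pics/c8.png

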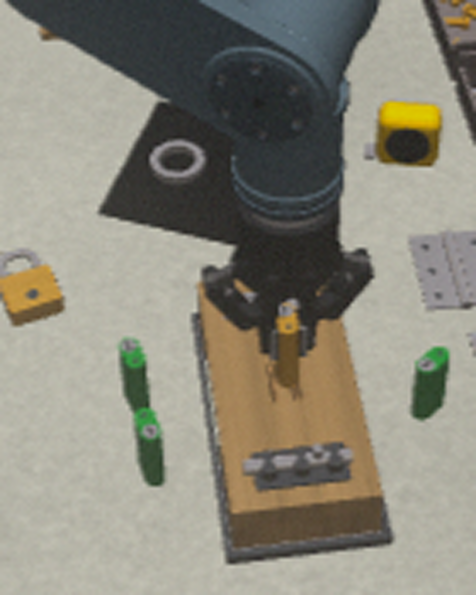

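The cylinder's top is at about 0.142, so its foot is about 18 mm above the block. It is upright over the hole, the block is level at 0.058, and the ring is flat on the mat. Handing in.

Run:
```python
from bench import ctrl
print(ctrl.hand_in())
o=ctrl.get_obs();print(o['time_s'],o['eef_pos'],o['opening'])
```

```text
the job is handed in; nothing more can be done
None
the job is handed in; nothing more can be done
```

The job is done and handed in at about 23 s of the 58 s allowed; the hand-in gives no verdict. I lifted the ring off and laid it on the free half of the mat. I then rocked the cylinder about ±0.1 rad along the block, towards the plate first, pulling with at most about 14 N until it came free.

**Last checks before handing in:**
- **Cylinder:** held at 16–17 mm opening, with the tool within 0.01 rad of vertical. Its foot was about 18 mm above the block, and the tool was within 1 mm of where it first gripped it. The vertical force was about -1.8 N, the cylinder's own weight.
- **Block:** its top was level at 0.058 m, so it was seated in the tray.
- **Ring:** lying on the mat at (0.532, 0.166), its top at about 15–16 mm, let go.
- **Other goods:** those in view in the last picture looked untouched. The arm hid the spare in that picture, and I did not measure how far any of them moved.

**What disagreed:**
- **Ring contact:** pressing it onto the mat briefly read about 36 N at the wrist.
- **Drift while rocking:** the tool wandered up to about 4 mm towards +y, at low side forces. I corrected that once the cylinder was free.

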